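# Clamp the spring pull gauge and draw its rod to the set index

### The arm

A 6-joint arm with a two-finger parallel gripper is mounted at the origin on a cart in front of the work surface, level with it; the furniture and walls round the work are solid. World frame = base frame: x ahead of the robot, y to its left, z up, the work surface at z = 0. Lengths are in m, angles in rad, forces in N, time in s.
With the tool pointing down it reaches from about 0.35 to 0.775 m from the base axis. Payload 5.5 kg.
Tool frame: the origin (TCP) lies where the fingers leave the gripper's body, on its centre line; the fingertips stand 73 mm ahead of it and the grasp point (between the pads) lies 54 mm ahead of it; z points along the fingers, y is the direction in which the jaws open and shut (so a half turn about z gives the same grasp; the last joint's range is limited). The gripper opens to 85 mm and grips with 20 to 120 N. Pads are 22 mm wide; open, the fingers measure 114 mm over their backs; the gripper's body (76 mm by 85 mm) begins 54 mm behind the grasp point. The pads swing forward as they close: fully open they stand 13 mm farther back than shut.
Start: joints at [1.073, 0.313, 0.046, 1.304, 0, 1.431], TCP at [0.201, 0.539, 0.304] pointing down, gripper open.
Joint ranges: [-2.76, 2.76], [-0.86, 1.69], [-1.03, 1.26], [-2.2, 2.34], [-1.47, 1.5], [-3.14, 3.14]. Speed limits (rad/s): [2.57, 2.57, 3.14, 3.14, 3.14, 3.14].

### API

Orientations are given as a unit quaternion [w, x, y, z].
In Python, from workcell import env, read_camera, job, cut_out gives the robot as it stands.
- The arm moves only by the tool servo_tool, never from a script. Its argument "deltas" is a list of rows, each an object of numbers: "dx", "dy", "dz": the shift along the world's x, y, z in mm; "rx", "ry", "rz": the turn, a rotation vector about the world's x, y, z in rad; "fingers": the closure, from -1 (fully open) to 1 (shut). A call has 1 to 8 rows; each row shifts and turns the commanded pose from where the row before left it; what a row does not reach is not made up. A row lasts 1/10 s, in which the tool goes at most 50 mm and 8.59 degrees, less where a joint would pass 70% of its speed; a pose out of reach is approached as far as the arm can. A call is refused whole if a number of a shift passes 50 or a number of a turn 0.15, either way. A call with a gripper value outside its range is refused whole. The fingers move at their own pace and stop on an object; "newtons" is the grip in N (left out, the last holds). Time passes only in rows, so rows that do not move let the fingers close. It gives the time, the measured TCP pose, the force and the opening at its end, in the units of the state.
- env.get_state(): the state, without advancing time (a new reading comes with each control period).
- read_camera(name): name is "scene" or "top" or "wrist"; returns a dict with "img" (480x640x3 uint8, red, green, blue), "intrinsics" (3x3 intrinsics, pixels), "extrinsics" (4x4, takes a point from camera to world coordinates); the wrist camera has in their place "hand_eye" (4x4, takes a point from camera to tool coordinates, whose origin is the TCP and whose axes are the flange's). Camera axes: x right, y down, z forward; pixel columns grow to the right and rows downward; lengths in m; the calibration is good to about 2 mm. A picture is of the moment at which its call begins: read the wrist's pose just before it. There is no depth.
- job.hand_in(): hands the job in, once; it reports no verdict.
Trained networks look in the newest picture that a camera, given by its name, has taken for a name from the list of things; names that differ only in an ending like _2 or _b are one class to them, and where a whole thing is asked for, a point or a joint stands for the part that bears it (a point fixed in the world has none). Each returns a list of dicts, best first, with "confidence" (0 to 1); they miss things now and then, are a little off and sometimes report something else, mostly with a low value. They report only what shows in the picture. A call takes as long as a camera call.
- cut_out(target, camera): "region" (480x640 bool, what is visible of it) and "extent" ([left, top, right, bottom] in pixels, round what is visible of it).
The state is a dict: "clock": time; "joint_pos": joint angles; "qvel": joint speeds; "tau": joint torques, N m; "tcp_pos": TCP position; "orientation": TCP orientation; "wrist_force": force on the tool from outside, world axes, zero at the start; "ft_torque": the same for the moment, N m; "finger_gap": finger opening in m.
Only numpy, scipy, OpenCV 4.12 (cv2) and the standard library are available. Lean on these libraries where they do the work, as an engineer would, in place of code of your own. Each camera call takes 0.05 s, during which the arm holds its last target. There are 200 camera calls.

### The job

The sprung pull gauge already lies in its test bed: swing the fork clamp fully down over the tube's waist, and only then pull the rod out by its black grip, against the spring, until the thin disc on the rod stands level with the tip of the index beside it. Finish while still holding the rod drawn out there with the gripper, steadily; do not let it spring back. Leave the index where it is set and the other things on the cupboard undisturbed.

Things in the scene. Friction and masses are not known exactly. Their poses are not given: they have to be found in the camera images.
- test_bed: Fixed grey base plate 220 x 110 x 12 mm with two dark steel V-blocks that carry the gauge. Origin on the work surface straight under the mouth of the gauge's tube; +x is the direction in which the rod is pulled (level), +y the side where the clamp's ball comes down, z up. The plate runs from x = -125 to +95 mm. The gauge's axis lies along x at y = 0, 62 mm above the surface. The index rail (18 mm wide, top 30 mm above the surface) is at y = -37 mm, x = 20 to 94 mm.
- gauge: Spring pull gauge: loose plain metal tube, 32 mm diameter, 122 mm long, lying in the V-blocks, 0.3 kg, with a turned-down waist (18 mm diameter, 23 mm long) centred 65.5 mm behind the mouth, and the sprung rod coming out of the mouth. Origin on the tube's axis at the mouth, x along the axis out of the mouth (pull direction). Unclamped, the tube is dragged along when the rod is pulled; clamped, it may still slip forward up to 4 mm.
- pull_rod (a joint): How far the rod is drawn out of the tube, m: 0 = fully in (where the spring keeps it), stop at 0.085. The spring pulls it back with 3 N at 0, plus 120 N per m drawn. It springs back when let go.
- mark_disc (a point): Centre of the thin steel disc (32 mm diameter, 4 mm thick) on the rod, which marks its length: 10 mm in front of the tube's mouth when the rod is in, and it moves with the rod. x along the pull.
- pull_grip (a point): Middle of the rod's black grip, on the rod's axis: a level cylinder of 18 mm diameter, 40 mm long along x between a 26 mm flange (disc side) and a 30 mm end knob, which keep the fingers from slipping off. 115 mm in front of the mark disc; 62 mm above the surface. It moves with the rod. Free space below it.
- index (a joint): Where the index is set on its rail, m: its tip stands 45 mm + this value in front of the test bed's origin along the bed's x (0 to 0.035). It moves only when pushed with more than 3 N; leave it.
- index_tip (a point): Inner tip of the index, a dark steel finger 67 mm high that points from the rail towards the rod (+y of the bed) and ends 22 mm from the rod's axis. Same axes as the bed. The disc is level with it when both have the same place along the bed's x.
- clamp (a joint): Angle of the fork clamp, rad: 0 = fully closed (stop), grows as it opens, to 1.6; starts open at 1.0 to 1.45. Stiff hinge (about 0.07 N m): it stays where it is left, closed too.
- clamp_ball (a point): Centre of the black ball (24 mm diameter) at the free end of the clamp, by which it is moved; open it stands about 145 to 155 mm above the surface; closed, 77.5 mm above it at bed x = -65, y = +50 mm. It rides on an 8 mm stalk that leads to the hinge. Axes fixed to the clamp, x along its hinge.
- clamp_hinge (a point): Point on the clamp's hinge axis, which runs along the bed's x, at bed x = -65, y = -40 mm, 62 mm above the surface. The ball's path is a circle of 91 mm radius about it; closing carries the ball towards the bed's +y and down.
- spanner_10: Bystander: steel combination spanner, 144 mm long, lying flat. Origin at the middle of its underside.
- wing_nut_1: Bystander: wing nut, 33 mm across. Origin at the middle of its underside.
- wing_nut_2: Bystander: wing nut, 33 mm across. Origin at the middle of its underside.
- masking_tape: Bystander: roll of masking tape, 96 mm across, lying. Origin at the middle of its underside.
- frit_jar: Bystander: small glass jar with brown lid, 105 mm tall. Origin at the middle of its underside.
- height_block: Bystander: wooden block with dark bands, 85 mm tall. Origin at the middle of its underside.
- cabinet_edge (a point): Keep clear: foot of the nearest upright edge of the tall yellow cabinet (630 mm high) on the left. Its side next to the bed runs from here towards world (+x, -y) at 45 degrees for 330 mm, its door towards (+x, +y). Axes of the world.
- roll_end (a point): Keep clear: middle of the near end of the big blue-grey paper roll on the right (158 mm diameter, top about 290 mm above the surface), whose level axis runs from here towards world (-x, -y) at 45 degrees for 262 mm. Axes of the world.

How it is judged:
On the way, in this order (a step that is already met when the one before it is completed fails the run):
1. the clamp is fully down over the tube with the rod still in (value of joint clamp below 0.08 rad and value of joint pull_rod below 0.012 m), for 0.2 s.
2. the rod is drawn out until its disc is level with the index (x of mark_disc in the frame of index_tip between -0.005 and 0.005 m), for 0.2 s.
At the end, for the whole second after the job is handed in: The clamp is closed (within 0.08 rad), the tube lies clamped in its bed (mouth within 5 mm of its height, not more than 8 mm forward), the rod is still, held by the fingers (more than 2 N) with its disc within 5 mm of the index tip along the pull direction, through the last second (all of step 2 and value of joint clamp below 0.08 rad and value of joint pull_rod between 0.025 and 0.083 m and velocity of joint pull_rod between -0.01 and 0.01 m/s and contact force between the fingers and gauge above 2 N and z of gauge in the frame of test_bed between 0.057 and 0.067 m and x of gauge in the frame of test_bed below 0.008 m); the arm keeps its last pose, push and grip.
It fails at once if the rod is drawn out more than 15 mm while the clamp is open (value of joint pull_rod above 0.015 m and value of joint clamp above 0.15 rad).
It fails at once if the index is shifted by more than 4 mm (distance of index_tip from where it was at the start of the episode above 0.004 m).
It fails at once if a bystander is moved by more than 20 mm (distance of any of spanner_10, wing_nut_1, wing_nut_2, masking_tape, frit_jar, height_block from where it was at the start of the episode above 0.02 m).
It also fails if it takes over 51 s, if anything falls off the work surface, if the arm or the gripper's body presses on something with over 40 N, if the wrist force passes 120 N, or if a joint passes its speed limit or range.

## Working session

There is one attempt and no reset: what is moved stays moved. The work goes in short steps, Python scripts to look and compute and a tool call to move; the robot and the scene stay as the last step left them, time stands still between calls to the robot, and variables do not carry over. Pictures are saved under pics/ and viewed, about 8 in all and at most 12, crops included, and the job is handed in when it is done.

Besides the shell and the picture viewer there is one more tool, called after ">>>" as name(argument=value, ...) on one line, values as JSON. servo_tool: Moves the arm, as the interface text tells. Its arguments: {"type":"object","properties":{"deltas":{"type":"array"},"newtons":{"type":"number"}},"required":["deltas"]}

```bash
mkdir -p pics; ls; cat > h.py <<'E'
import numpy as np, cv2
from workcell import env, read_camera, job, cut_out
E
python3 - <<'E'
from h import *
s=env.get_state(); print(s)
ims=[]
for c in("scene","top"):
    r=read_camera(c); np.savez(f"{c}.npz",K=r["intrinsics"],T=r["extrinsics"],img=r["img"])
    cv2.imwrite(f"pics/{c}0.png",r["img"][...,::-1]); print(c,r["intrinsics"].tolist(),np.round(r["extrinsics"],4).tolist())
    for t in("test_bed","gauge","mark_disc","pull_grip","index","clamp_ball","clamp"):
        for d in cut_out(t,c)[:2]:
            m=d["region"]; ys,xs=np.nonzero(m); print(c,t,round(d["confidence"],2),d["extent"],xs.mean().round(1) if len(xs) else None,ys.mean().round(1) if len(xs) else None,len(xs))
E
```

```text
pics
{'clock': 0.0, 'joint_pos': array([1.07340800e+00, 3.13981616e-01, 4.49778873e-02, 1.30359355e+00,
       1.04394148e-05, 1.43120595e+00]), 'qvel': array([ 0.0003974 , -0.00043908,  0.00018878,  0.00168533, -0.00019028,
        0.00058837]), 'tau': array([-1.40266457e-04, -4.80628538e+01,  2.98532510e+01,  1.94212329e-02,
       -3.89715115e-04,  6.00026823e-06]), 'tcp_pos': array([0.20119121, 0.53824856, 0.30301899]), 'orientation': array([-2.86924530e-04,  1.77946157e-01,  9.84039813e-01, -8.53553933e-04]), 'wrist_force': array([ 0.28512759, -0.30110548,  0.84212328]), 'ft_torque': array([0.01284475, 0.06774707, 0.01754371]), 'finger_gap': 0.08533613842882334}
scene [[449.32782607158293, 0.0, 322.4426190410576], [0.0, 449.32782607158293, 232.3652778763301], [0.0, 0.0, 1.0]] [[0.1922, -0.824, 0.5329, 0.057], [-0.9813, -0.1588, 0.1085, -0.0272], [-0.0047, -0.5438, -0.8392, 0.8696], [0.0, 0.0, 0.0, 1.0]]
scene test_bed 0.88 [283.5, 181.3, 389.6, 283.4] 332.2 244.4 3472
scene test_bed 0.29 [423.7, 246.5, 453.1, 285.5] 438.0 264.6 860
scene gauge 0.79 [257.4, 207.9, 382.1, 264.8] 3
[... 262 characters left out ...]
] 289.4 237.8 49
scene index 0.6 [286.6, 230.2, 296.0, 241.4] 289.6 237.5 55
scene clamp 0.69 [343.6, 181.3, 360.3, 212.9] 349.5 197.4 306
top [[457.01197902439964, 0.0, 314.9450493670524], [0.0, 457.01197902439964, 236.49727153738823], [0.0, 0.0, 1.0]] [[-0.0215, -0.9894, 0.1438, 0.3689], [-0.9993, 0.0256, 0.0267, 0.066], [-0.0301, -0.1431, -0.9892, 1.1789], [0.0, 0.0, 0.0, 1.0]]
top test_bed 0.83 [287.9, 184.1, 378.2, 264.1] 330.1 223.2 2931
top mark_disc 0.66 [274.3, 222.4, 327.6, 259.8] 298.2 240.9 307
top pull_grip 0.64 [186.8, 213.9, 226.7, 246.4] 206.6 232.4 580
top clamp_ball 0.66 [331.3, 184.6, 348.0, 197.1] 340.3 190.7 179
top clamp 0.56 [333.0, 183.9, 350.8, 198.9] 340.8 190.1 134
```

```bash
python3 - <<'E'
import cv2
a=cv2.imread("pics/scene0.png");b=cv2.imread("pics/top0.png")
cv2.imwrite("pics/a.png",cv2.resize(a[160:310,220:420],None,fx=4,fy=4,interpolation=cv2.INTER_CUBIC))
cv2.imwrite("pics/b.png",b)
E
```

```text
(no output)
```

View pics/a.png

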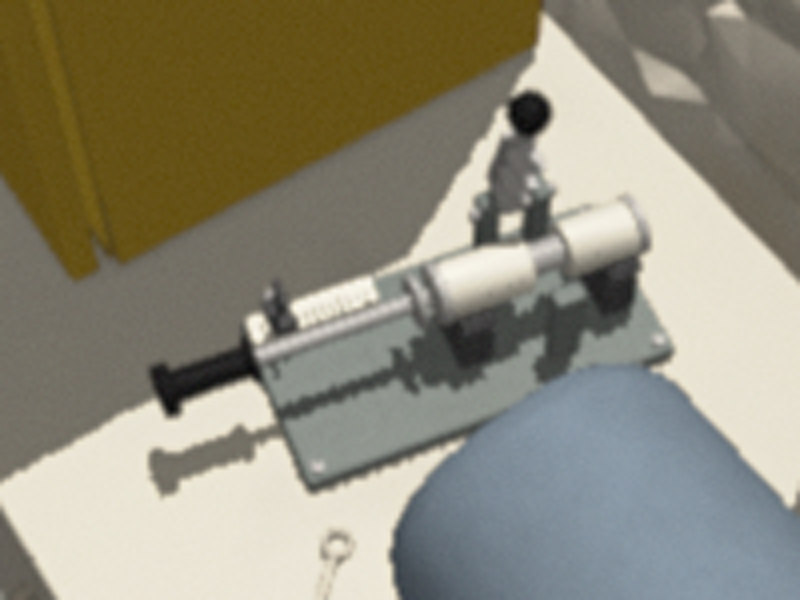

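View pics/b.png

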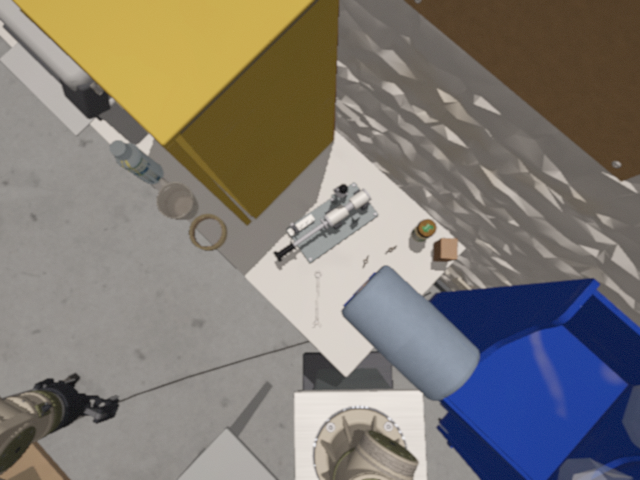

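View pics/scene0.png

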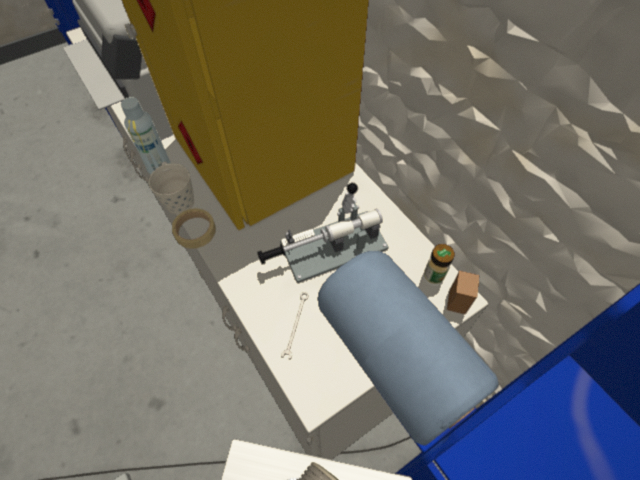

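The scene view shows the ball at px (352,188), the disc at about (326,234), the index finger top at (288,233), and the grip between flange (282,250) and knob (261,257). The top view shows the gauge between the cabinet (upper left) and the roll (lower right). Next I fit the bed pose from these points.

```bash
cat >> h.py <<'E'
from scipy.optimize import least_squares
def proj(K,T,P):
    p=(np.linalg.inv(T)@np.r_[P,1])[:3]; p=K@p; return p[:2]/p[2]
def ray(K,T,uv,z):
    d=T[:3,:3]@np.linalg.inv(K)@np.r_[uv,1]; o=T[:3,3]; return o+d*(z-o[2])/d[2]
def bed(p,b):
    c,s=np.cos(p[2]),np.sin(p[2]); return np.array([p[0]+c*b[0]-s*b[1],p[1]+s*b[0]+c*b[1],b[2]])
E
python3 - <<'E'
from h import *
C={c:np.load(c+".npz") for c in("scene","top")}
obs=[("scene",(.125,0,.062),(271.5,254.5)),("scene",(-.122,0,.062),(380.5,215.5)),("scene",(.010,0,.062),(325.8,234.5)),
("scene",(.095,.055,.012),(298.2,281)),("scene",(-.125,.055,.012),(388,247)),
("top",(-.122,0,.062),(368.5,198)),("top",(.095,.055,.012),(310.5,262)),("top",(-.125,.055,.012),(377.5,214)),("top",(.125,0,.062),(285,252))]
f=lambda p:np.concatenate([proj(C[c]["K"],C[c]["T"],bed(p,b))-uv for c,b,uv in obs])
r=least_squares(f,[.55,.08,2.3],loss="soft_l1");p=r.x;print(p,f(p).round(1).reshape(-1,2).tolist());np.save("p.npy",p)
bp=lambda p,th:bed(p,(-.065,-.04+.091*np.cos(.1713+th),.062+.091*np.sin(.1713+th)))
for c,uv in(("scene",(352.5,188.3)),("top",(340.3,190.7))):
    print([(th,np.round(proj(C[c]["K"],C[c]["T"],bp(p,th))-uv,1).tolist()) for th in np.arange(1,1.46,.09)])
print("index",[proj(C["scene"]["K"],C["scene"]["T"],bed(p,(x,-.022,.067))).round(1).tolist() for x in(.045,.06,.08)])
inv=lambda w:(lambda d:[np.cos(p[2])*d[0]+np.sin(p[2])*d[1],-np.sin(p[2])*d[0]+np.cos(p[2])*d[1]])(w[:2]-p[:2])
e=ray(C["scene"]["K"],C["scene"]["T"],(243.7,227),0);print("cab",e,inv(e),inv(e+[.233,-.233,0]))
for uv in((385,265),):
    e=ray(C["top"]["K"],C["top"]["T"],uv,.27);print("rolltop",e,inv(e))
e=ray(C["scene"]["K"],C["scene"]["T"],(365,253),.25);print("rolltop",e,inv(e))
for n,b in(("grip",(.125,0,.062)),("disc",(.01,0,.062)),("ballopen",(-.065,-.04,.153)),("ballclosed",(-.065,.05,.0775))):
    w=bed(p,b);print(n,w.round(3),np.hypot(*w[:2]).round(3))
E
```

```text
[0.56815496 0.06388395 2.16224061] [[1.7, -0.7], [-1.0, 0.2], [-1.7, 1.1], [-0.8, 0.5], [1.6, -0.1], [-1.0, -4.5], [-0.7, 1.3], [1.9, 0.3], [1.2, -1.6]]
[(np.float64(1.0), [4.9, 10.9]), (np.float64(1.09), [3.4, 7.2]), (np.float64(1.1800000000000002), [1.8, 3.7]), (np.float64(1.2700000000000002), [0.1, 0.4]), (np.float64(1.3600000000000003), [-1.5, -2.7]), (np.float64(1.4500000000000004), [-3.2, -5.6])]
[(np.float64(1.0), [9.1, 6.7]), (np.float64(1.09), [7.2, 3.8]), (np.float64(1.1800000000000002), [5.2, 0.8]), (np.float64(1.2700000000000002), [3.2, -2.1]), (np.float64(1.3600000000000003), [1.1, -5.0]), (np.float64(1.4500000000000004), [-1.0, -7.8])]
index [[305.0, 231.7], [298.4, 234.0], [289.6, 237.1]]
cab [0.58918092 0.26798218 0.        ] [np.float64(0.1577060970864663), np.float64(-0.1312515321918557)] [np.float64(-0.16562726331311042), np.float64(-0.19476167352942023)]
rolltop [ 0.44033279 -0.04717103  0.27      ] [np.float64(-0.02092216416037869), np.float64(0.16802969656822792)]
rolltop [ 0.42484215 -0.0212655   0.25      ] [np.float64(0.009219924789688153), np.float64(0.16644513886161003)]
grip [0.498 0.168 0.062] 0.526
disc [0.563 0.072 0.062] 0.567
ballopen [0.638 0.032 0.153] 0.638
ballclosed [ 0.563 -0.018  0.078] 0.563
```

>>> servo_tool(deltas=[{"dx":18,"dy":-42,"dz":7,"rz":0.119},{"dx":18,"dy":-42,"dz":7,"rz":0.119},{"dx":18,"dy":-42,"dz":7,"rz":0.119},{"dx":19,"dy":-42,"dz":7,"rz":0.119},{"dx":19,"dy":-42,"dz":7,"rz":0.119},{"dx":19,"dy":-42,"dz":7,"rz":0.119},{"dx":19,"dy":-42,"dz":7,"rz":0.119},{"dx":19,"dy":-42,"dz":7,"rz":0.119}])

```text
invalid input at $.deltas[0]: expected keys dx, dy, dz, rx, ry, rz, fingers
```

>>> servo_tool(deltas=[{"dx":33,"dy":-22},{"dx":33,"dy":-22},{"dx":33,"dy":-22},{"dx":33,"dy":-22},{"dx":33,"dy":-22},{"dx":33,"dy":-22},{"dx":33,"dy":-22},{}])

```text
invalid input at $.deltas[0]: expected keys dx, dy, dz, rx, ry, rz, fingers
```

>>> servo_tool(deltas=[{"dx":18,"dy":-42,"dz":7,"rx":0,"ry":0,"rz":0.119,"fingers":-1},{"dx":18,"dy":-42,"dz":7,"rx":0,"ry":0,"rz":0.119,"fingers":-1},{"dx":18,"dy":-42,"dz":7,"rx":0,"ry":0,"rz":0.119,"fingers":-1},{"dx":19,"dy":-42,"dz":7,"rx":0,"ry":0,"rz":0.119,"fingers":-1},{"dx":19,"dy":-42,"dz":7,"rx":0,"ry":0,"rz":0.119,"fingers":-1},{"dx":19,"dy":-42,"dz":7,"rx":0,"ry":0,"rz":0.119,"fingers":-1},{"dx":19,"dy":-42,"dz":7,"rx":0,"ry":0,"rz":0.119,"fingers":-1},{"dx":19,"dy":-42,"dz":7,"rx":0,"ry":0,"rz":0.119,"fingers":-1}])

```text
clock: 1.6
tcp_pos: [0.3485, 0.2066, 0.3596]
orientation: [0.001, -0.287, 0.958, 0.0]
wrist_force: [0.8, 0.1, 0.1]
finger_gap: 0.0857
```

>>> servo_tool(deltas=[{"dx":33,"dy":-22,"dz":0,"rx":0,"ry":0,"rz":0,"fingers":-1},{"dx":33,"dy":-22,"dz":0,"rx":0,"ry":0,"rz":0,"fingers":-1},{"dx":33,"dy":-22,"dz":0,"rx":0,"ry":0,"rz":0,"fingers":-1},{"dx":33,"dy":-22,"dz":0,"rx":0,"ry":0,"rz":0,"fingers":-1},{"dx":33,"dy":-22,"dz":0,"rx":0,"ry":0,"rz":0,"fingers":-1},{"dx":33,"dy":-22,"dz":0,"rx":0,"ry":0,"rz":0,"fingers":-1},{"dx":33,"dy":-22,"dz":0,"rx":0,"ry":0,"rz":0,"fingers":-1},{"dx":0,"dy":0,"dz":0,"rx":0,"ry":0,"rz":0,"fingers":-1}])

```text
clock: 2.4
tcp_pos: [0.5826, 0.0514, 0.3572]
orientation: [-0.0, -0.283, 0.959, -0.0]
wrist_force: [-0.3, 0.7, -0.6]
finger_gap: 0.0859
```

```bash
cat >> h.py <<'E'
from scipy.spatial.transform import Rotation as R
def wrist(name):
    s=env.get_state(); q=np.array(s["orientation"]); r=read_camera("wrist")
    W=np.eye(4); W[:3,:3]=R.from_quat(q[[1,2,3,0]]).as_matrix(); W[:3,3]=s["tcp_pos"]
    T=W@r["hand_eye"]; np.savez(name+".npz",K=r["intrinsics"],T=T,img=r["img"]); cv2.imwrite(f"pics/{name}.png",r["img"][...,::-1]); return r["intrinsics"],T,r
E
python3 - <<'E'
from h import *
K,T,r=wrist("w1"); print(r["hand_eye"].round(3).tolist(),K[0,0],K[:2,2])
for t in("clamp_ball","mark_disc","index_tip","pull_grip","gauge","test_bed"):
    for d in cut_out(t,"wrist")[:2]:
        ys,xs=np.nonzero(d["region"]); print(t,round(d["confidence"],2),d["extent"],xs.mean().round(1),ys.mean().round(1),len(xs))
p=np.load("p.npy")
for n,b in(("grip",(.125,0,.062)),("disc",(.01,0,.062)),("tail",(-.122,0,.062)),("c1",(-.125,.055,.012)),("c2",(.095,.055,.012)),("ball",(-.065,-.028,.152))): print(n,proj(K,T,bed(p,b)).round(0))
E
```

```text
[[-0.0, -0.945, -0.327, 0.084], [1.0, -0.0, 0.0, 0.0], [-0.001, -0.327, 0.945, -0.071], [0.0, 0.0, 0.0, 1.0]] 384.15564958081706 [323.47753639 238.64651947]
clamp_ball 0.58 [252.4, 226.7, 291.0, 273.1] 270.4 249.6 1263
mark_disc 0.81 [346.7, 175.4, 510.9, 207.7] 440.3 191.7 2543
index_tip 0.67 [408.6, 209.0, 426.9, 240.9] 414.7 222.4 404
pull_grip 0.77 [346.0, 176.6, 511.9, 209.4] 441.2 191.7 2699
pull_grip 0.72 [408.1, 208.9, 424.1, 233.1] 415.0 222.4 348
gauge 0.94 [212.8, 176.0, 511.7, 212.7] 343.1 193.1 6667
test_bed 0.73 [221.8, 128.7, 432.6, 274.1] 329.9 182.0 16915
grip [472. 190.]
disc [353. 192.]
tail [216. 194.]
c1 [220. 132.]
c2 [431. 128.]
ball [263. 254.]
```

View pics/w1.png

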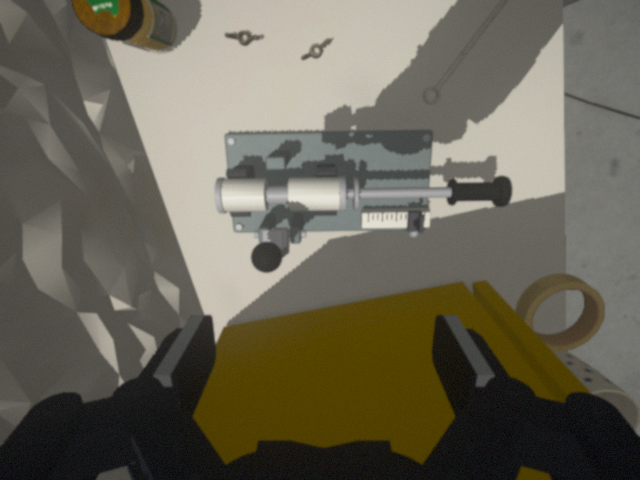

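Clear view: tube tail (214,194), disc (353,192), index tip about (414,213), grip from flange 450 to knob 511, and ball (266,256). Next step is a refit using this picture.

```bash
python3 - <<'E'
from h import *
C=np.load("w1.npz");K,T=C["K"],C["T"];im=C["img"]
obs=[((-.122,0,.062),(214.5,194.5)),((.010,0,.062),(353,192)),((.145,0,.062),(511,190.5)),((.095,.055,.012),(432.3,130)),((-.125,.055,.012),(225,131.5)),((.100,0,.062),(450,191.5))]
f=lambda p:np.concatenate([proj(K,T,bed(p,b))-uv for b,uv in obs])
p=least_squares(f,np.load("p.npy"),loss="soft_l1").x;print(p,f(p).round(1).reshape(-1,2).tolist());np.save("p.npy",p)
bb=lambda th:(-.065,-.04+.091*np.cos(.1713+th),.062+.091*np.sin(.1713+th))
r=least_squares(lambda t:proj(K,T,bed(p,bb(t[0])))-(266.5,256.5),[1.27]);th=r.x[0];print("th",th,r.fun,bb(th),bed(p,bb(th)))
g=env.get_state();w=bed(p,bb(th));print("delta mm",(w-g["tcp_pos"])*1000, R.from_quat(np.array(g["orientation"])[[1,2,3,0]]).as_matrix().round(3).tolist())
print("closed",bed(p,bb(0)),"hinge dir y",-np.sin(p[2]),np.cos(p[2]))
print([ (x,proj(K,T,bed(p,(x,-.022,.067))).round(1).tolist()) for x in(.055,.06,.065,.07,.075,.08)])
cv2.imwrite("pics/w1c.png",cv2.resize(im[165:285,200:520,::-1],None,fx=2.5,fy=2.5,interpolation=cv2.INTER_CUBIC))
E
```

```text
[0.56723406 0.0663504  2.1570069 ] [[4.4, -0.5], [2.2, 0.4], [-15.9, 0.3], [1.6, -0.7], [-1.9, 0.4], [-1.6, -0.2]]
th 1.286424671444417 [-0.0066923   0.00030553] (-0.065, np.float64(-0.0297323909464612), np.float64(0.15241889296117095)) [0.62796095 0.02865081 0.15241889]
delta mm [  49.59238573  -26.48545104 -207.26501408] [[-0.837, -0.548, 0.001], [-0.548, 0.837, 0.0], [-0.001, -0.0, -1.0]]
closed [ 0.56181691 -0.01527421  0.07751218] hinge dir y -0.8330430000345121 -0.5532082429732041
[(0.055, [401.6, 215.2]), (0.06, [406.7, 215.2]), (0.065, [411.8, 215.1]), (0.07, [417.0, 215.0]), (0.075, [422.1, 215.0]), (0.08, [427.3, 214.9])]
```

View pics/w1c.png

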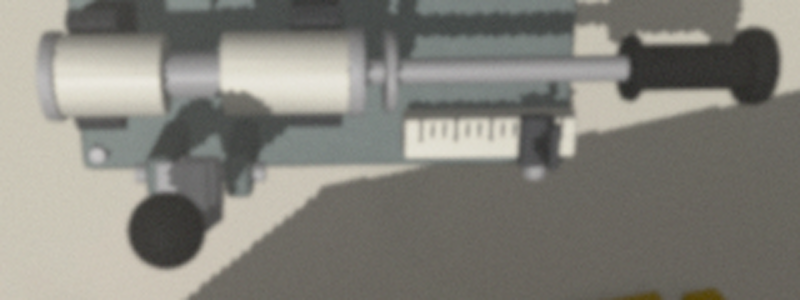

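>>> servo_tool(deltas=[{"dx":25,"dy":-13,"dz":0,"rx":0,"ry":0,"rz":0.01,"fingers":-1},{"dx":25,"dy":-13,"dz":-20,"rx":0,"ry":0,"rz":0,"fingers":-1},{"dx":0,"dy":0,"dz":-35,"rx":0,"ry":0,"rz":0,"fingers":-1},{"dx":0,"dy":0,"dz":-35,"rx":0,"ry":0,"rz":0,"fingers":-1},{"dx":0,"dy":0,"dz":-35,"rx":0,"ry":0,"rz":0,"fingers":-1},{"dx":0,"dy":0,"dz":-25,"rx":0,"ry":0,"rz":0,"fingers":-1},{"dx":0,"dy":0,"dz":0,"rx":0,"ry":0,"rz":0,"fingers":-1},{"dx":0,"dy":0,"dz":0,"rx":0,"ry":0,"rz":0,"fingers":-1}])

```text
clock: 3.55
tcp_pos: [0.6289, 0.0289, 0.2098]
orientation: [-0.0, -0.29, 0.957, 0.0]
wrist_force: [0.3, 0.1, 0.8]
finger_gap: 0.085
```

```bash
python3 - <<'E'
from h import *
K,T,r=wrist("w2")
for d in cut_out("clamp_ball","wrist")[:2]:
    ys,xs=np.nonzero(d["region"]); print(round(d["confidence"],2),d["extent"],xs.mean().round(1),ys.mean().round(1),len(xs))
s=env.get_state(); print(s["tcp_pos"],"gp px",proj(K,T,s["tcp_pos"]-[0,0,.054]))
E
```

```text
0.57 [292.7, 260.3, 354.5, 368.6] 322.5 316.5 4891
[0.63012066 0.02857485 0.21145166] gp px [320.36344063 345.50300151]
```

View pics/w2.png

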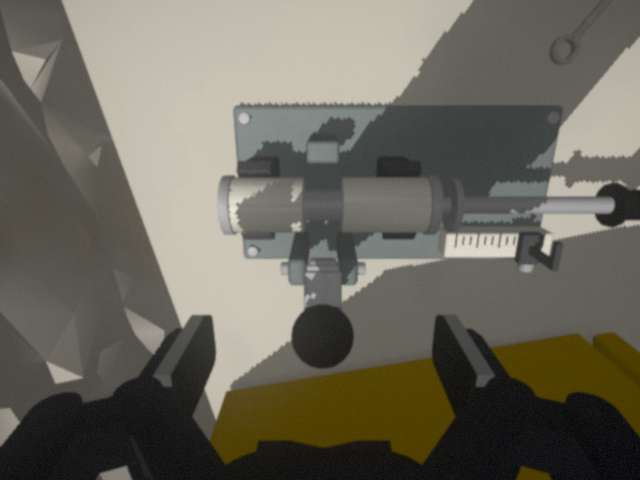

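Ball at (323,337) is centred between the open fingers, about 3 mm off. Next: correct that and close on it gently.

>>> servo_tool(deltas=[{"dx":-3,"dy":-1,"dz":-4,"rx":0,"ry":0,"rz":0,"fingers":-1},{"dx":0,"dy":0,"dz":0,"rx":0,"ry":0,"rz":0,"fingers":1},{"dx":0,"dy":0,"dz":0,"rx":0,"ry":0,"rz":0,"fingers":1},{"dx":0,"dy":0,"dz":0,"rx":0,"ry":0,"rz":0,"fingers":1},{"dx":0,"dy":0,"dz":0,"rx":0,"ry":0,"rz":0,"fingers":1},{"dx":0,"dy":0,"dz":0,"rx":0,"ry":0,"rz":0,"fingers":1},{"dx":0,"dy":0,"dz":0,"rx":0,"ry":0,"rz":0,"fingers":1},{"dx":0,"dy":0,"dz":0,"rx":0,"ry":0,"rz":0,"fingers":1}], newtons=20)

```text
clock: 4.45
tcp_pos: [0.6266, 0.0269, 0.2053]
orientation: [0.0, -0.29, 0.957, -0.0]
wrist_force: [0.3, -1.4, 2.2]
finger_gap: 0.0222
```

```bash
python3 - <<'E'
from h import *
p=np.load("p.npy");th0=1.286
bb=lambda th:bed(p,(-.065,-.04+.091*np.cos(.1713+th),.062+.091*np.sin(.1713+th)))
ths=np.linspace(th0,-0.0,17);P=np.array([bb(t) for t in ths])*1000
print(np.diff(P,axis=0).round(1).tolist());print((P[-1]-P[0]).round(1)); s=env.get_state();print(s["tcp_pos"],s["finger_gap"],s["wrist_force"])
E
```

```text
[[-6.0, -4.0, -1.1], [-5.9, -3.9, -1.7], [-5.8, -3.8, -2.3], [-5.6, -3.7, -2.8], [-5.4, -3.6, -3.3], [-5.2, -3.4, -3.9], [-4.9, -3.3, -4.3], [-4.6, -3.1, -4.8], [-4.3, -2.8, -5.2], [-3.9, -2.6, -5.6], [-3.5, -2.3, -6.0], [-3.1, -2.1, -6.3], [-2.7, -1.8, -6.6], [-2.2, -1.5, -6.8], [-1.8, -1.2, -7.0], [-1.3, -0.8, -7.1]]
[-66.1 -43.9 -74.9]
[0.62658204 0.02694261 0.20528475] 0.02218256372049802 [ 0.34992431 -1.42994832  2.24021958]
```

>>> servo_tool(deltas=[{"dx":-6,"dy":-4,"dz":-1,"rx":0,"ry":0,"rz":0,"fingers":1},{"dx":-6,"dy":-4,"dz":-2,"rx":0,"ry":0,"rz":0,"fingers":1},{"dx":-6,"dy":-4,"dz":-2,"rx":0,"ry":0,"rz":0,"fingers":1},{"dx":-5.5,"dy":-3.5,"dz":-3,"rx":0,"ry":0,"rz":0,"fingers":1},{"dx":-5.5,"dy":-3.5,"dz":-3,"rx":0,"ry":0,"rz":0,"fingers":1},{"dx":-5,"dy":-3.5,"dz":-4,"rx":0,"ry":0,"rz":0,"fingers":1},{"dx":-5,"dy":-3.5,"dz":-4.5,"rx":0,"ry":0,"rz":0,"fingers":1},{"dx":-4.5,"dy":-3,"dz":-4.5,"rx":0,"ry":0,"rz":0,"fingers":1}])

```text
clock: 5.25
tcp_pos: [0.5825, -0.0024, 0.1809]
orientation: [0.0, -0.29, 0.957, -0.0]
wrist_force: [3.7, -3.6, -0.4]
finger_gap: 0.0225
```

>>> servo_tool(deltas=[{"dx":-4.3,"dy":-2.8,"dz":-5.2,"rx":0,"ry":0,"rz":0,"fingers":1},{"dx":-4,"dy":-2.6,"dz":-5.6,"rx":0,"ry":0,"rz":0,"fingers":1},{"dx":-3.5,"dy":-2.3,"dz":-6,"rx":0,"ry":0,"rz":0,"fingers":1},{"dx":-3,"dy":-2,"dz":-6.3,"rx":0,"ry":0,"rz":0,"fingers":1},{"dx":-2.7,"dy":-1.8,"dz":-6.6,"rx":0,"ry":0,"rz":0,"fingers":1},{"dx":-2.2,"dy":-1.5,"dz":-6.8,"rx":0,"ry":0,"rz":0,"fingers":1},{"dx":-1.8,"dy":-1.2,"dz":-7,"rx":0,"ry":0,"rz":0,"fingers":1},{"dx":-1.2,"dy":-0.8,"dz":-7,"rx":0,"ry":0,"rz":0,"fingers":1}])

```text
clock: 6.05
tcp_pos: [0.5597, -0.0176, 0.1303]
orientation: [-0.0, -0.29, 0.957, -0.001]
wrist_force: [2.9, -4.8, 1.4]
finger_gap: 0.0226
```

>>> servo_tool(deltas=[{"dx":0,"dy":0,"dz":-2,"rx":0,"ry":0,"rz":0,"fingers":1},{"dx":0,"dy":0,"dz":-2,"rx":0,"ry":0,"rz":0,"fingers":1},{"dx":0,"dy":0,"dz":0,"rx":0,"ry":0,"rz":0,"fingers":1}])

```text
clock: 6.35
tcp_pos: [0.5596, -0.0177, 0.1273]
orientation: [-0.0, -0.289, 0.957, -0.001]
wrist_force: [1.0, -6.3, 8.5]
finger_gap: 0.0218
```

```bash
python3 - <<'E'
from h import *
K,T,r=wrist("w3"); s=env.get_state();print(s["tcp_pos"],s["wrist_force"])
E
```

```text
[ 0.55958715 -0.0176575   0.12734365] [-0.30453805 -6.40151447  8.33174582]
```

View pics/w3.png

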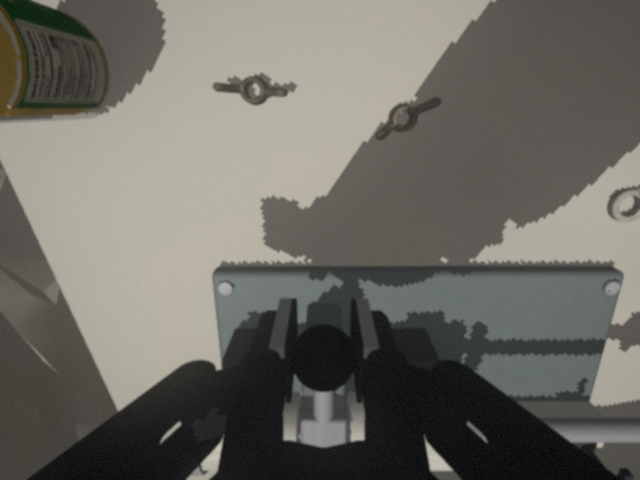

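The clamp ball sits at the stop, with the stalk running level back to the hinge and an 8 N upward reaction. Next: release, rise, and turn toward the grip.

>>> servo_tool(deltas=[{"dx":0,"dy":0,"dz":0,"rx":0,"ry":0,"rz":0,"fingers":-1},{"dx":0,"dy":0,"dz":0,"rx":0,"ry":0,"rz":0,"fingers":-1},{"dx":0,"dy":0,"dz":0,"rx":0,"ry":0,"rz":0,"fingers":-1},{"dx":0,"dy":0,"dz":0,"rx":0,"ry":0,"rz":0,"fingers":-1},{"dx":0,"dy":0,"dz":0,"rx":0,"ry":0,"rz":0,"fingers":-1},{"dx":0,"dy":0,"dz":30,"rx":0,"ry":0,"rz":0,"fingers":-1},{"dx":0,"dy":0,"dz":45,"rx":0,"ry":0,"rz":0,"fingers":-1},{"dx":0,"dy":0,"dz":45,"rx":0,"ry":0,"rz":-0.14,"fingers":-1}])

```text
clock: 7.2
tcp_pos: [0.5592, -0.0165, 0.247]
orientation: [-0.001, -0.221, 0.975, 0.001]
wrist_force: [1.6, 0.4, 0.3]
finger_gap: 0.0853
```

```bash
python3 - <<'E'
from h import *
p=np.load("p.npy");s=env.get_state();print(s["tcp_pos"],(bed(p,(.1265,0,.062))-s["tcp_pos"])*1000,bed(p,(.1265,0,.062)),p[2]-np.pi/2, s["joint_pos"])
E
```

```text
[ 0.55923512 -0.01645111  0.24700276] [ -61.98190171  188.18145306 -185.00275581] [0.49725322 0.17173034 0.062     ] 0.5862105684011922 [-1.72993021e-01  3.07501058e-01 -1.02595761e-01  1.16323086e+00
  2.47781282e-04 -6.18696119e-01]
```

>>> servo_tool(deltas=[{"dx":-6,"dy":19,"dz":0,"rx":0,"ry":0,"rz":-0.143,"fingers":-1},{"dx":-6,"dy":19,"dz":0,"rx":0,"ry":0,"rz":-0.143,"fingers":-1},{"dx":-6,"dy":19,"dz":0,"rx":0,"ry":0,"rz":-0.143,"fingers":-1},{"dx":-6,"dy":19,"dz":0,"rx":0,"ry":0,"rz":-0.143,"fingers":-1},{"dx":-6,"dy":19,"dz":0,"rx":0,"ry":0,"rz":-0.143,"fingers":-1},{"dx":-6,"dy":19,"dz":0,"rx":0,"ry":0,"rz":-0.143,"fingers":-1},{"dx":-6,"dy":19,"dz":0,"rx":0,"ry":0,"rz":-0.143,"fingers":-1},{"dx":-6,"dy":19,"dz":0,"rx":0,"ry":0,"rz":-0.143,"fingers":-1}])

```text
clock: 8.0
tcp_pos: [0.5115, 0.1362, 0.2464]
orientation: [-0.0, 0.344, 0.939, 0.0]
wrist_force: [0.2, -0.0, -0.2]
finger_gap: 0.0854
```

>>> servo_tool(deltas=[{"dx":-7,"dy":18,"dz":0,"rx":0,"ry":0,"rz":-0.143,"fingers":-1},{"dx":-7,"dy":18,"dz":0,"rx":0,"ry":0,"rz":-0.143,"fingers":-1},{"dx":0,"dy":0,"dz":-30,"rx":0,"ry":0,"rz":0,"fingers":-1},{"dx":0,"dy":0,"dz":-30,"rx":0,"ry":0,"rz":0,"fingers":-1},{"dx":0,"dy":0,"dz":0,"rx":0,"ry":0,"rz":0,"fingers":-1},{"dx":0,"dy":0,"dz":0,"rx":0,"ry":0,"rz":0,"fingers":-1}])

```text
clock: 8.6
tcp_pos: [0.4976, 0.1713, 0.1865]
orientation: [-0.001, 0.471, 0.882, -0.0]
wrist_force: [0.2, 0.8, 0.6]
finger_gap: 0.0855
```

```bash
python3 - <<'E'
from h import *
K,T,r=wrist("w4"); s=env.get_state();print(s["tcp_pos"],s["wrist_force"])
p=np.load("p.npy")
for n in("pull_grip","mark_disc","clamp_ball","index_tip"):
  for d in cut_out(n,"wrist")[:2]: print(n,d["confidence"],d["extent"])
t=s["tcp_pos"];print("gp px at z62",proj(K,T,np.r_[t[:2],.062]))
for x in(.01,.107,.117,.127,.137,.147): print(x,proj(K,T,bed(p,(x,0,.062))).round(0))
print("tip",[proj(K,T,bed(p,(x,-.022,.067))).round(0).tolist() for x in(.06,.07,.08)])
E
```

```text
[0.49841951 0.17134558 0.18744399] [0.48879097 0.02406601 0.70970039]
pull_grip 0.81 [294.4, 211.3, 351.6, 449.8]
mark_disc 0.77 [296.8, 210.6, 350.8, 446.9]
mark_disc 0.46 [522.6, 0.9, 640.0, 96.0]
index_tip 0.68 [364.1, 313.2, 404.8, 357.3]
gp px at z62 [324.47989284 269.01538098]
0.01 [323. 433.]
0.107 [323. 299.]
0.117 [323. 283.]
0.127 [323. 267.]
0.137 [323. 250.]
0.147 [323. 232.]
tip [[360.0, 374.0], [360.0, 360.0], [361.0, 345.0]]
```

View pics/w4.png

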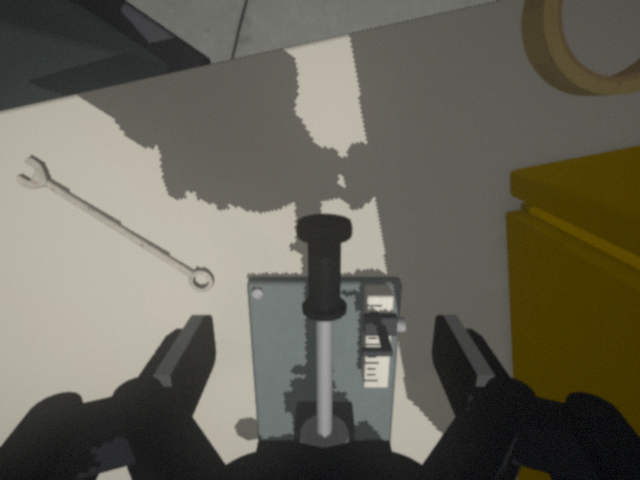

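Grip centred at about (323,272), grasp point (324,269), so it is aligned. I need the index more precisely, so I crop both close views into one picture.

```bash
python3 - <<'E'
from h import *
a=np.load("w2.npz")["img"][210:280,480:580,::-1];b=np.load("w4.npz")["img"][300:395,345:415,::-1];c=np.load("w1.npz")["img"][185:245,340:440,::-1]
f=lambda i,w:cv2.resize(i,(w,int(i.shape[0]*w/i.shape[1])),interpolation=cv2.INTER_CUBIC)
a,b,c=f(a,400),f(b,400),f(c,400)
o=np.zeros((600,800,3),np.uint8);o[:a.shape[0],:400]=a;o[285:285+c.shape[0],:400]=c;o[:b.shape[0],400:]=b
cv2.imwrite("pics/idx.png",o);p=np.load("p.npy")
for n in("w1","w2","w4"):
    d=np.load(n+".npz");print(n,[(x,proj(d["K"],d["T"],bed(p,(x,-.022,.067))).round(1).tolist()) for x in(.06,.07,.08)],[proj(d["K"],d["T"],bed(p,(x,-.037,.030))).round(1).tolist() for x in(.02,.094)],proj(d["K"],d["T"],bed(p,(.01,0,.062))).round(1))
E
```

```text
w1 [(0.06, [406.7, 215.2]), (0.07, [417.0, 215.0]), (0.08, [427.3, 214.9])] [[361.7, 219.8], [430.5, 219.0]] [355.2 192.4]
w2 [(0.06, [535.6, 241.7]), (0.07, [552.6, 241.7]), (0.08, [569.5, 241.7])] [[446.1, 244.1], [552.8, 244.3]] [452.4 203. ]
w4 [(0.06, [359.8, 373.7]), (0.07, [360.3, 359.6]), (0.08, [360.9, 345.0])] [[374.2, 386.2], [379.3, 293.8]] [322.6 432.5]
```

View pics/idx.png

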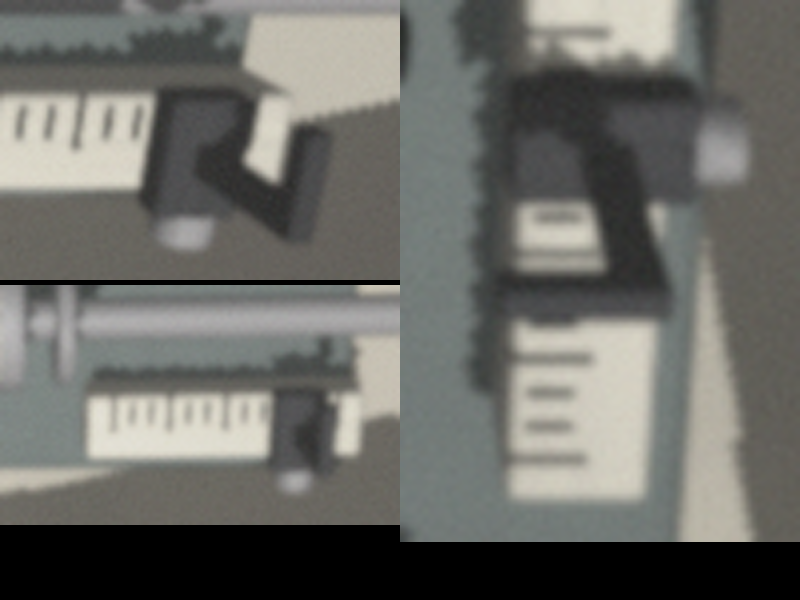

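Index tip comes out at bed x ≈ 74.5 mm (three views: 73–75.5) and the disc at ≈ 11 mm, so I need a draw of ≈ 63 mm. Next: descend and grip.

>>> servo_tool(deltas=[{"dx":0,"dy":0,"dz":-25,"rx":0,"ry":0,"rz":0,"fingers":-1},{"dx":0,"dy":0,"dz":-25,"rx":0,"ry":0,"rz":0,"fingers":-1},{"dx":0,"dy":0,"dz":-21,"rx":0,"ry":0,"rz":0,"fingers":-1},{"dx":0,"dy":0,"dz":0,"rx":0,"ry":0,"rz":0,"fingers":-1},{"dx":0,"dy":0,"dz":0,"rx":0,"ry":0,"rz":0,"fingers":1},{"dx":0,"dy":0,"dz":0,"rx":0,"ry":0,"rz":0,"fingers":1},{"dx":0,"dy":0,"dz":0,"rx":0,"ry":0,"rz":0,"fingers":1},{"dx":0,"dy":0,"dz":0,"rx":0,"ry":0,"rz":0,"fingers":1}], newtons=60)

```text
clock: 9.65
tcp_pos: [0.4987, 0.1714, 0.1165]
orientation: [0.001, 0.471, 0.882, 0.001]
wrist_force: [-0.1, 0.4, 0.6]
finger_gap: 0.0284
```

>>> servo_tool(deltas=[{"dx":0,"dy":0,"dz":0,"rx":0,"ry":0,"rz":0,"fingers":1},{"dx":0,"dy":0,"dz":0,"rx":0,"ry":0,"rz":0,"fingers":1},{"dx":0,"dy":0,"dz":0,"rx":0,"ry":0,"rz":0,"fingers":1}])

```text
clock: 9.95
tcp_pos: [0.4982, 0.1713, 0.1157]
orientation: [0.0, 0.471, 0.882, 0.0]
wrist_force: [-0.3, -0.4, 1.3]
finger_gap: 0.0161
```

```bash
python3 - <<'E'
from h import *
s=env.get_state();print(s["tcp_pos"],s["wrist_force"],s["finger_gap"])
r=read_camera("scene");a=r["img"];cv2.imwrite("pics/s1.png",cv2.resize(a[170:290,245:400,::-1],None,fx=5,fy=5,interpolation=cv2.INTER_CUBIC))
E
```

```text
[0.49815466 0.17133354 0.11572274] [-0.310063   -0.35132987  1.28137015] 0.01605378069699608
```

View pics/s1.png

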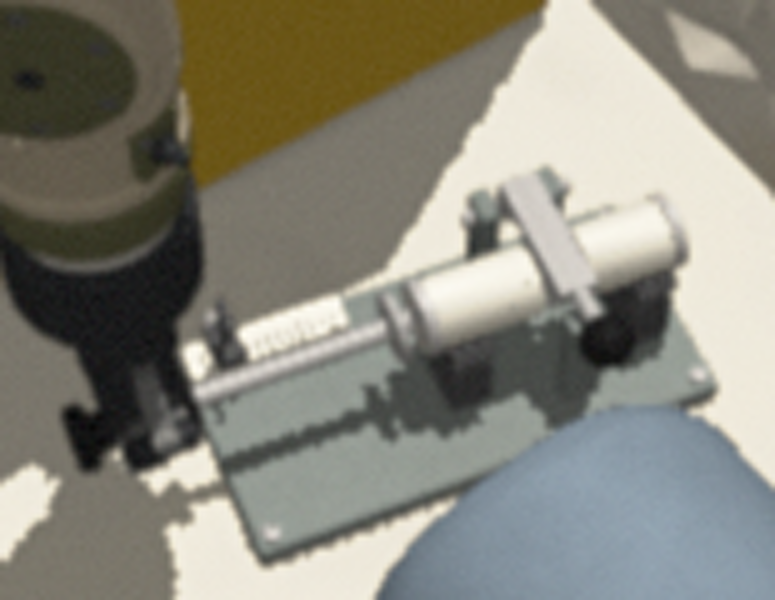

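The clamp is down across the waist (ball low at (607,340)) and the fingers hold the grip. Next: pull 63 mm along the bed's x.

>>> servo_tool(deltas=[{"dx":-5,"dy":7.5,"dz":0,"rx":0,"ry":0,"rz":0,"fingers":1},{"dx":-5,"dy":7.5,"dz":0,"rx":0,"ry":0,"rz":0,"fingers":1},{"dx":-5,"dy":7.5,"dz":0,"rx":0,"ry":0,"rz":0,"fingers":1},{"dx":-5,"dy":7.5,"dz":0,"rx":0,"ry":0,"rz":0,"fingers":1},{"dx":-5,"dy":7.5,"dz":0,"rx":0,"ry":0,"rz":0,"fingers":1},{"dx":-5,"dy":7.5,"dz":0,"rx":0,"ry":0,"rz":0,"fingers":1},{"dx":-5,"dy":7.5,"dz":0,"rx":0,"ry":0,"rz":0,"fingers":1},{"dx":0,"dy":0,"dz":0,"rx":0,"ry":0,"rz":0,"fingers":1}])

```text
clock: 10.8
tcp_pos: [0.4634, 0.2237, 0.1157]
orientation: [0.002, 0.471, 0.882, -0.001]
wrist_force: [5.4, -9.0, 1.0]
finger_gap: 0.016
```

>>> servo_tool(deltas=[{"dx":0,"dy":0,"dz":0,"rx":0,"ry":0,"rz":0,"fingers":1},{"dx":0,"dy":0,"dz":0,"rx":0,"ry":0,"rz":0,"fingers":1},{"dx":0,"dy":0,"dz":0,"rx":0,"ry":0,"rz":0,"fingers":1}])

```text
clock: 11.1
tcp_pos: [0.464, 0.223, 0.1158]
orientation: [0.002, 0.472, 0.882, -0.001]
wrist_force: [4.7, -9.4, -0.4]
finger_gap: 0.0162
```

```bash
python3 - <<'E'
from h import *
s=env.get_state();print(s["tcp_pos"],s["wrist_force"],s["finger_gap"])
p=np.load("p.npy");u=np.array([np.cos(p[2]),np.sin(p[2])]);print("moved",(s["tcp_pos"][:2]-[.49815,.17133])@u)
r=read_camera("scene");a=r["img"];t=read_camera("top")["img"]
o=np.zeros((600,800,3),np.uint8)
f=lambda i:cv2.resize(i,(400,600),interpolation=cv2.INTER_CUBIC)
o[:,:400]=f(a[205:280,275:325,::-1]);o[:,400:]=f(t[205:280,280:330,::-1]);cv2.imwrite("pics/s2.png",o)
for n in("mark_disc","index_tip"):
  for d in cut_out(n,"scene")[:2]: print(n,d["confidence"],d["extent"])
d=np.load("scene.npz");tt=np.load("top.npz")
for nm,c,off in(("scene",d,(275,205)),("top",tt,(280,205))):
  for x in(.069,.0745,.08): print(nm,x,((proj(c["K"],c["T"],bed(p,(x,0,.062)))-off)*8).round(0),((proj(c["K"],c["T"],bed(p,(x,-.022,.067)))-off)*8).round(0))
E
```

```text
[0.46397168 0.22302519 0.11575308] [ 4.74890759 -9.41477772 -0.36157949] 0.01621864321337401
moved 0.06197204262446053
mark_disc 0.97 [229.9, 240.2, 300.2, 269.5]
index_tip 0.64 [283.7, 234.4, 293.7, 241.5]
scene 0.069 [176. 319.] [145. 243.]
scene 0.0745 [156. 326.] [126. 250.]
scene 0.08 [137. 332.] [106. 257.]
top 0.069 [190. 261.] [149. 201.]
top 0.0745 [176. 271.] [134. 211.]
top 0.08 [161. 282.] [120. 222.]
```

View pics/s2.png

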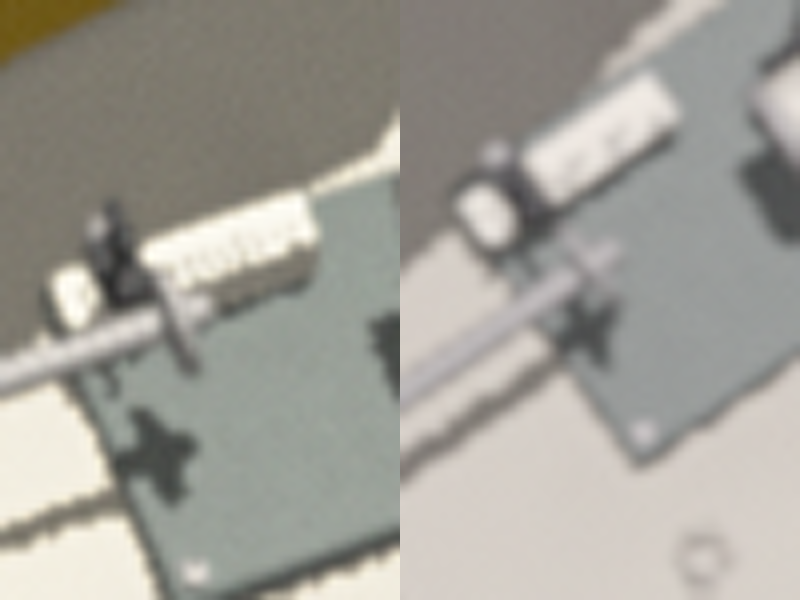

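```bash
python3 - <<'E'
from h import *
p=np.load("p.npy")
d=np.load("scene.npz");X=lambda c,uv,y,z:least_squares(lambda t:proj(c["K"],c["T"],bed(p,(t[0],t[1],z)))-uv,[.05,y]).x.round(4)
print("disc0",X(d,(325.75,234.5),0,.062),"now",X(d,(296.9,245),0,.062))
print("rail ends/scale now", X(d,(275+50/8,205+290/8),-.037,.03),X(d,(275+310/8,205+215/8),-.037,.03),"plate corner",X(d,(275+165/8,205+598/8),.05,.012))
a=read_camera("scene");s=a["img"]
# sharpened crop
c=cv2.resize(s[215:260,275:335,::-1],(800,600),interpolation=cv2.INTER_LANCZOS4)
for x in(.0113,): pass
sc=800/60
def dot(P,col):
    u=(proj(d["K"],d["T"],bed(p,P))-(275,215))*sc; cv2.circle(c,tuple(int(v) for v in u),4,col,-1)
for x in(.069,.0745,.080): dot((x,-.022,.067),(0,0,255)); dot((x,-.05,.067),(0,255,255));dot((x,0,.062+.0),(0,255,0))
dot((.02,-.028,.03),(255,0,0));dot((.094,-.028,.03),(255,0,0))
cv2.imwrite("pics/s3.png",c)
E
```

```text
disc0 [ 0.0032 -0.0005] now [0.0693 0.0003]
rail ends/scale now [ 0.0923 -0.0409] [ 0.0172 -0.0361] plate corner [0.0941 0.0508]
```

View pics/s3.png

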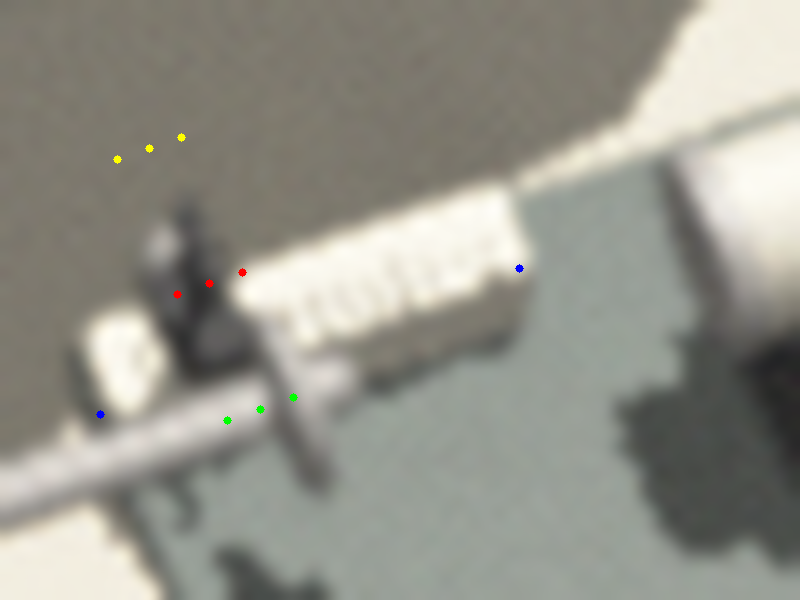

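In this picture the disc centre (290,405) reads bed x ≈ 70 mm and the index tip (~(207,285)) ≈ 73.5–74.5 mm. TCP travel says the disc is at 73 mm. I draw out 2.5 mm more, which sits between the two.

>>> servo_tool(deltas=[{"dx":-0.7,"dy":1,"dz":0,"rx":0,"ry":0,"rz":0,"fingers":1},{"dx":-0.7,"dy":1.1,"dz":0,"rx":0,"ry":0,"rz":0,"fingers":1},{"dx":0,"dy":0,"dz":0,"rx":0,"ry":0,"rz":0,"fingers":1},{"dx":0,"dy":0,"dz":0,"rx":0,"ry":0,"rz":0,"fingers":1},{"dx":0,"dy":0,"dz":0,"rx":0,"ry":0,"rz":0,"fingers":1},{"dx":0,"dy":0,"dz":0,"rx":0,"ry":0,"rz":0,"fingers":1},{"dx":0,"dy":0,"dz":0,"rx":0,"ry":0,"rz":0,"fingers":1},{"dx":0,"dy":0,"dz":0,"rx":0,"ry":0,"rz":0,"fingers":1}])

```text
clock: 12.15
tcp_pos: [0.4626, 0.225, 0.1157]
orientation: [0.002, 0.472, 0.882, -0.001]
wrist_force: [6.2, -8.4, 0.6]
finger_gap: 0.0163
```

```bash
python3 - <<'E'
from h import *
s=env.get_state();print(s["tcp_pos"],s["wrist_force"],s["finger_gap"],abs(s["qvel"]).max())
p=np.load("p.npy");u=np.array([np.cos(p[2]),np.sin(p[2])]);print("moved",(s["tcp_pos"][:2]-[.49815,.17133])@u)
d=np.load("scene.npz");im=read_camera("scene")["img"]
# rod-disc lower tip profile: sample brightness along bed x at y=+.011 (below rod, disc only) in scene
g=cv2.cvtColor(im,cv2.COLOR_RGB2GRAY).astype(np.float32)
xs=np.arange(.055,.095,.001)
def prof(y,z):
    uv=np.array([proj(d["K"],d["T"],bed(p,(x,y,z))) for x in xs],np.float32)
    return cv2.remap(g,uv[:,0].reshape(1,-1),uv[:,1].reshape(1,-1),cv2.INTER_LINEAR)[0].round().astype(int)
print(xs[0],"disc",prof(.011,.062).tolist(),prof(.009,.055).tolist(),"idx",prof(-.024,.067).tolist(),prof(-.03,.067).tolist(),sep="\n")
E
```

```text
[0.46262263 0.22500094 0.11574708] [ 6.1504235  -8.39599495  0.60118616] 0.016309618186489613 0.0029817473661305337
moved 0.06436423821818318
0.055
disc
[157, 157, 157, 157, 156, 156, 157, 158, 158, 157, 157, 157, 156, 154, 149, 140, 129, 118, 107, 104, 104, 114, 129, 141, 149, 155, 156, 156, 156, 156, 155, 154, 152, 148, 142, 126, 112, 115, 121, 134]
[155, 155, 155, 156, 156, 157, 158, 158, 157, 157, 157, 157, 153, 148, 137, 124, 114, 106, 102, 112, 123, 135, 145, 152, 155, 156, 157, 157, 156, 156, 156, 155, 152, 148, 137, 123, 116, 122, 126, 136]
idx
[194, 194, 190, 191, 194, 195, 193, 193, 192, 190, 187, 187, 187, 183, 177, 161, 141, 123, 100, 85, 71, 61, 58, 59, 68, 79, 85, 89, 91, 92, 103, 123, 143, 161, 179, 185, 190, 188, 185, 179]
[120, 121, 120, 120, 121, 121, 121, 121, 120, 121, 121, 122, 122, 121, 117, 111, 104, 96, 90, 84, 76, 77, 87, 98, 112, 127, 125, 123, 116, 110, 108, 112, 117, 119, 120, 120, 121, 121, 120, 120]
```

```bash
python3 -c "
from h import *
print(job.hand_in())"
```

```text
the job is handed in; nothing more can be done
None
```

I closed the fork clamp over the tube's waist, then drew the rod out about 64 mm. I handed the job in still holding it there, gripping with 60 N. No verdict was reported, so the result rests on my own checks below.

**Clamp:** I took it by the ball and swung it down to its stop, where it pushed back with about 8 N. The scene camera showed it lying across the waist before I pulled.

**Disc against index:** the last brightness profiles put the disc at about 73–74 mm and the index tip at about 74.5–75.5 mm along the bed. That is 1–2 mm apart, within the 5 mm allowed.

**Steadiness:** joint speeds were close to zero (at most 0.003 rad/s). The pull was about 10.4 N, roughly what the spring should give at that length.

**What disagreed or went unchecked:**
- **Disc position:** after the first pull, arm travel put the disc at about 73 mm but the picture put it at about 70 mm. I drew it out 2.5 mm more, between the two. By arm travel it now stands at about 75.5 mm, still within 1–2 mm of the tip.
- **Tube slip:** I did not measure how far the tube slipped forward.
- **Index and bystanders:** I did not re-measure the index or the bystanders at the end. I saw no unplanned contact.

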